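# Stand up the fallen fixative bottle and park its cap

## Robot

A 6-joint arm with a two-finger parallel gripper is mounted at the origin on the work surface. World frame = base frame: x ahead of the robot, y to its left, z up, the work surface at z = 0. Lengths are in m, angles in degrees, forces in N, time in s.
With the tool pointing down it reaches from about 0.35 to 0.875 m from the base axis. Payload 4.2 kg.
Tool frame: the origin (TCP) lies where the fingers leave the gripper's body, on its centre line; the fingertips stand 70 mm ahead of it and the grasp point (between the pads) lies 51 mm ahead of it; z points along the fingers, y is the direction in which the jaws open and shut (so a half turn about z gives the same grasp; the last joint's range is limited). The gripper opens to 87 mm and grips with 3 to 60 N. Pads are 19 mm wide; open, the fingers measure 117 mm over their backs; the gripper's body (75 mm by 190 mm) begins 51 mm behind the grasp point.
Start: joints at [80.077, 22.042, 0.453, 0, -68.411, -14.817], TCP at [0.262, 0.568, 0.292] pointing down, gripper open.
Joint ranges: [-179.83, 179.83], [-69.29, 118.12], [-61.27, 80.66], [-181.25, 117.63], [-171.15, -9.14], [-177.46, 177.46]. Speed limits (degrees/s): [159.86, 159.86, 180, 180, 180, 180].

## Interface

Orientations are given as a 3x3 rotation matrix whose columns are the frame's x, y, z axes.
In Python, from station import sense, cams, job gives the robot as it stands. The module is installed in compiled form; this text tells all that it offers.
- The arm moves only by the shell command python3 -m handwheel 'ROWS'. ROWS is JSON, a list of rows, each a list of 5 numbers: the shift along the tool's x, y, z in cm, then the turn about the tool's z in degrees, then the opening, from 0 (shut) to 1 (fully open). A call has 1 to 10 rows; each row shifts and turns the commanded pose from where the row before left it, along the tool's axes as they then stand; what a row does not reach is not made up. A row lasts 1/8 s, in which the tool goes at most 62.5 mm and 10.7 degrees, less where a joint would pass 70% of its speed; a pose out of reach is approached as far as the arm can. A call with a gripper value outside its range is refused whole. The fingers move at their own pace and stop on an object; the grip force is fixed at half the most. Time passes only in rows, so rows that do not move let the fingers close. It gives the time, the measured TCP pose, the force and the opening at its end, in the units of the state.
- sense(): the state, without advancing time (a new reading comes with each control period).
- cams.capture(name): name is "side" or "top" or "wrist"; returns the picture (400x640x3 uint8, red, green, blue); there is no depth.
- cams.camera_params(name): a dict with "fx", "fy", "cx", "cy" (pixels), "k1" (the pictures are not rectified: a ray, as slopes to the right and down, at radius r is drawn at 1 + k1 r^2 times it, then the intrinsics apply), "origin" and "rotation" of the camera in the world. Camera axes: x right, y down, z forward; pixel columns grow to the right and rows downward; lengths in m; the calibration is good to about 2 mm. A picture is of the moment at which its call begins: read the wrist's pose just before it. camera_params takes no time and is no camera call; for the wrist camera it gives the pose at the moment of the call.
- job.finish_job(): hands the job in, once; it reports no verdict.
The state is a dict: "time_s": time; "joints": joint angles; "joint_velocities": joint speeds; "effort": joint torques, N m; "tcp_pos": TCP position; "ee_rot": TCP orientation; "wrist_force": force on the tool from outside, world axes, zero at the start; "moment": the same for the moment, N m; "gripper_width": opening from 0.0 (shut) to 1.0 (fully open).
Only numpy, scipy, OpenCV 4.12 (cv2) and the standard library are available. Lean on these libraries where they do the work, as an engineer would, in place of code of your own. Each camera call takes 0.05 s, during which the arm holds its last target. There are 200 camera calls.

## Task

The green fixative spray bottle has fallen over on the drawing desk. Stand it upright in the middle of the round cork coaster with its loose black cap still on it, and after that lift the cap off and set it, closed end up, flat on the floor of the empty green-lined compartment of the pink cap rack. Leave the bottle standing on the coaster, and leave everything else on the desk, including the two caps already in the rack, where it is.

Things in the scene. Friction and masses are not known exactly. Their poses are not given: they have to be found in the camera images.
- bottle: Green spray bottle, 220 g, lying on a flat side at the start. Body: square prism 44 x 44 mm, 84 mm long. Origin: the prism's centre, 42 mm from the flat base. Its +x axis runs from base to nozzle (level at the start, up when it stands). On the prism's top face (x +42 mm) are a white collar, 22 mm diameter, 20 mm long, then a nozzle, 15 mm diameter, 12 mm long, both under the cap.
- cap: Loose black cap, 15 g: round sleeve, 32 mm outside, 40 mm long, bore 25 mm wide and 36 mm deep, over the bottle's collar with its rim against the prism's top face (capped bottle 124 mm long); 1.5 mm play all round, comes off with a straight pull. Origin: centre of its open rim. Its +x axis runs from there to the closed end.
- coaster: Round cork coaster, 104 mm in diameter and 6 mm thick, fixed to the desk. Origin: centre of its underside, on the desk.
- rack: Pink cap rack, fixed: open tray 54 mm (its x) by 154 mm (its y), 19 mm high, walls and floor 5 mm thick; two cross walls make three compartments in a row along its y, each about 44 x 44 mm inside, 49.7 mm apart, inner floor 5 mm above the desk. Origin: centre of its underside.
- liner: Thin green disc, 42 mm in diameter and 1 mm thick, fixed on the floor of the one empty compartment, in its centre; its top is 6 mm above the desk. Origin: centre of its underside, 5 mm above the desk.
- cap_orange: Orange cap, 30 mm in diameter, 34 mm high, standing loose in a compartment of the rack; stays there. Origin: centre of its underside.
- cap_white: White cap, 30 mm in diameter, 34 mm high, standing loose in a compartment of the rack; stays there. Origin: centre of its underside.
- ink_jar: Amber ink jar with a black lid, 36 mm in diameter, 44 mm high, loose; stays. Origin: centre of its underside.
- paint_pot: Dark red paint pot with a white lid, 37 mm in diameter, 40 mm high, loose; stays. Origin: centre of its underside.
- glue: Yellow glue bottle with a red cap, 44 mm in diameter, 110 mm high, loose, towards the back; stays. Origin: centre of its underside.
- pen_cup: Aluminium cup of pens, 68 mm in diameter, pens up to 165 mm high, loose, towards the back; stays. Origin: centre of its underside.
- scissors: Pink-handled scissors lying flat, about 145 mm long, 65 mm wide and 10 mm high, loose; stay. Origin: at the pivot, on the desk; its x axis points to the blades' tips.
- tape_roll: Yellow roll of tape lying flat, 60 mm in diameter, 18 mm high, loose, near the robot; stays. Origin: centre of its underside.
- eraser: Pale pink eraser, 45 x 22 x 14 mm, loose, near the robot; stays. Origin: centre of its underside.
There are look-alikes about, which are no part of the job. Leave any blue look-alike of the cap alone.

How it is judged (in metres and radians):
On the way:
1. the bottle stands upright on the coaster with the cap still fully on it (angle between bottle's own x axis and vertical below 0.12 rad and horizontal distance between bottle and coaster below 0.021 m and height (world z) of bottle between 0.043 and 0.053 m and distance between cap and bottle below 0.052 m and angle between cap's own x axis and vertical below 0.25 rad), for 0.3 s.
At the end, for the whole second after the job is handed in: The bottle stands upright (within 7 degrees) and at rest on the coaster, its axis within 21 mm of the coaster's centre, and the black cap rests flat (closed end up, within 7 degrees) on the floor of the green-lined compartment, its axis within 13 mm of the liner's centre (angle between each of bottle, cap's own x axis and vertical below 0.12 rad and horizontal distance between bottle and coaster below 0.021 m and height (world z) of bottle between 0.043 and 0.053 m and linear speed of each of bottle, cap below 0.02 m/s and horizontal distance between cap and liner below 0.013 m and height (world z) of cap below 0.0095 m); the robot touches nothing.
It fails at once if a bystander on the desk was moved more than 25 mm (distance of any of ink_jar, paint_pot, glue, pen_cup, scissors, tape_roll, eraser from where it was at the start of the episode above 0.025 m).
It fails at once if a bystander on the desk was tipped over (angle between any of ink_jar, paint_pot, glue, pen_cup, scissors, tape_roll, eraser's own z axis and vertical above 0.5 rad).
It fails at once if a cap already in the rack was moved more than 15 mm or tipped (distance of any of cap_orange, cap_white from where it was at the start of the episode above 0.015 m or angle between any of cap_orange, cap_white's own z axis and vertical above 0.5 rad).
It also fails if it takes over 64 s, if anything falls off the work surface, if the arm or the gripper's body presses on something with over 40 N, if the wrist force passes 120 N, or if a joint passes its speed limit or range.

## Working session

There is one attempt and no reset: what is moved stays moved. The work goes in short steps, Python scripts to look and compute and a shell command to move; the robot and the scene stay as the last step left them, time stands still between calls to the robot, and variables do not carry over. Pictures are saved under pics/ and viewed, about 8 in all and at most 12, crops included, and the job is handed in when it is done.

```bash
mkdir -p pics; cat > h.py <<'E'
import numpy as np, cv2
from station import sense, cams, job
def K(p): return np.array([[p["fx"],0,p["cx"]],[0,p["fy"],p["cy"]],[0,0,1]])
def snap(name,fn,crop=None,scale=1):
    p=cams.camera_params(name); im=cams.capture(name)[:,:,::-1]
    if crop: x0,y0,x1,y1=crop; im=im[y0:y1,x0:x1]
    cv2.imwrite('pics/'+fn,cv2.resize(im,None,fx=scale,fy=scale,interpolation=cv2.INTER_CUBIC)); return p
def at(p,uv,z):
    "pixels -> world points on plane z"
    uv=np.atleast_2d(np.array(uv,float))
    n=cv2.undistortPoints(uv[:,None],K(p),np.array([p["k1"],0,0,0,0]))[:,0]
    d=np.c_[n,np.ones(len(n))]@np.array(p["rotation"]).T; o=np.array(p["origin"])
    return o+d*((np.asarray(z)-o[2])/d[:,2])[:,None]
def proj(p,X):
    R=np.array(p["rotation"]).T
    c=(np.atleast_2d(X)-np.array(p["origin"]))@R.T; n=c[:,:2]/c[:,2:]
    n=n*(1+p["k1"]*(n**2).sum(1))[:,None]
    return n*[p["fx"],p["fy"]]+[p["cx"],p["cy"]]
E
python3 - <<'E'
from h import *
for n in ("top","side"):
    p=snap(n,n+'1.png'); print(n,p)
print(sense())
E
```

```text
top {'fx': 421.2844902321924, 'fy': 421.2844902321924, 'cx': 321.43994753472435, 'cy': 197.72574804557132, 'k1': -0.004910858679074933, 'origin': array([0.45951359, 0.01661545, 0.97423604]), 'rotation': array([[-0.00454021, -0.99465511,  0.1031533 ],
       [-0.99997283,  0.00511497,  0.00530801],
       [-0.00580726, -0.1031264 , -0.99465131]])}
side {'fx': 396.4270850807911, 'fy': 396.4270850807911, 'cx': 321.6237686475606, 'cy': 200.01808629904681, 'k1': -0.009204684108604094, 'origin': array([ 0.46222418, -0.59877305,  0.66762083]), 'rotation': array([[ 0.98548364, -0.13436864,  0.10376449],
       [-0.16858612, -0.7024736 ,  0.69145467],
       [-0.02001801, -0.69891052, -0.71492893]])}
{'time_s': 0.1, 'joints': array([ 8.00762545e+01,  2.20860000e+01,  3.87488145e-01, -2.40595176e-02,
       -6.84111953e+01, -1.48142882e+01]), 'joint_velocities': array([ 0.02215528, -0.17127437,  0.19800509,  0.15658438, -0.06969401,
        0.00711948]), 'effort': array([-5.77422134e-05, -3.91688132e+01,  1.87936950e+01,  4.23191831e+00,
        1.35028147e-02, -6.96736834e-05]), 'tcp_pos': array([0.26138136, 0.56727705, 0.29127504]), 'ee_rot': array([[ 9.08165808e-01, -4.18610027e-01, -7.14595464e-04],
       [-4.18610621e-01, -9.08163994e-01, -1.81878040e-03],
       [ 1.12389839e-04,  1.95089142e-03, -9.99998091e-01]]), 'wrist_force': array([ 0.08525289,  0.40446257, -0.80618469]), 'moment': array([0.03637996, 0.04655793, 0.0022498 ]), 'gripper_width': 1.0027594426021682}
```

View pics/top1.png

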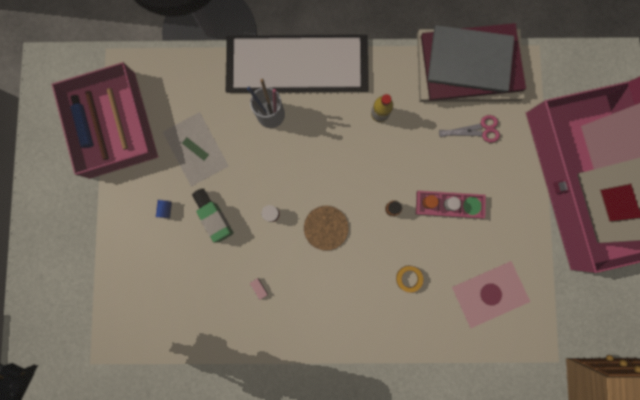

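View pics/side1.png

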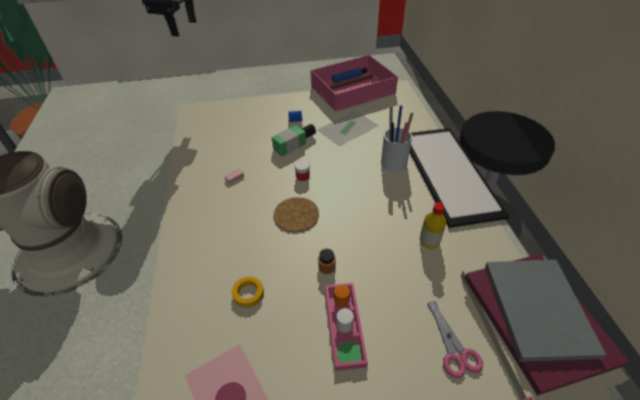

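Top view: the bottle lies with its base at about (222,240), and the cap end points up-left to about (199,190). The coaster is at (327,228). In the rack, orange is at (432,202), white at (453,204) and the green liner at (473,206). The blue look-alike at (163,209) stays untouched. The side view agrees.

```bash
cat >> h.py <<'E'
def rel(target,ax=None):
    "shift in tool axes (cm) to bring TCP to target; turn (deg) bringing tool y (mod 180) along ax"
    s=sense(); R=s["ee_rot"]; d=R.T@(np.array(target)-s["tcp_pos"])*100
    print("t",round(s["time_s"],2),"tcp",s["tcp_pos"].round(4),"shift cm",d.round(2),"w",round(s["gripper_width"]*87,1),"F",s["wrist_force"].round(1))
    if ax is not None:
        a=R.T@np.array([ax[0],ax[1],0]); t=np.degrees(np.arctan2(-a[0],a[1])); print("turn",(t+90)%180-90, "j6",s["joints"][5].round(1))
E
python3 - <<'E'
from h import *
p=cams.camera_params("top")
A=at(p,[(222,240),(199,190),(211,217)],[.022,.022,.044]); print("bottle",A)
print("coaster,orange,white,liner",at(p,[(327,228),(432,202),(453,204),(473,206)],[.006,.039,.039,.006]))
print("jar,pot,eraser",at(p,[(394,208),(270,213),(260,289)],[.044,.04,.014]))
d=A[1]-A[0]; d/=np.linalg.norm(d); print(d)
print(sense()["ee_rot"].round(3)); w=cams.camera_params("wrist"); s=sense()
print("wristcam in tool",s["ee_rot"].T@(w["origin"]-s["tcp_pos"]), (s["ee_rot"].T@w["rotation"]).round(3))
rel([A[2][0],A[2][1],.25],[-d[1],d[0]])
im=cams.capture("top")[:,:,::-1]
a=cv2.resize(im[180:250,180:250],None,fx=8,fy=8,interpolation=cv2.INTER_CUBIC); cv2.imwrite("pics/bot.png",a)
E
```

```text
bottle [[0.46367241 0.24615746 0.022     ]
 [0.57742632 0.30098056 0.022     ]
 [0.51434944 0.26624821 0.044     ]]
coaster,orange,white,liner [[ 0.49005789  0.00934768  0.006     ]
 [ 0.54566968 -0.22455741  0.039     ]
 [ 0.54096151 -0.27111475  0.039     ]
 [ 0.53897857 -0.3271138   0.006     ]]
jar,pot,eraser [[ 0.53230777 -0.13885469  0.044     ]
 [ 0.52285427  0.13610337  0.04      ]
 [ 0.35390783  0.16053546  0.014     ]]
[0.90083849 0.43415437 0.        ]
[[ 0.908 -0.419 -0.001]
 [-0.419 -0.908 -0.002]
 [ 0.     0.002 -1.   ]]
wristcam in tool [ 0.08068025 -0.00049497 -0.09209952] [[ 0.001 -0.955 -0.297]
 [ 1.     0.001  0.001]
 [-0.001 -0.297  0.955]]
t 0.1 tcp [0.2614 0.5673 0.2913] shift cm [35.57 16.74  4.16] w 87.2 F [ 0.1  0.4 -0.8]
turn -50.47845944552742 j6 -14.8
```

View pics/bot.png

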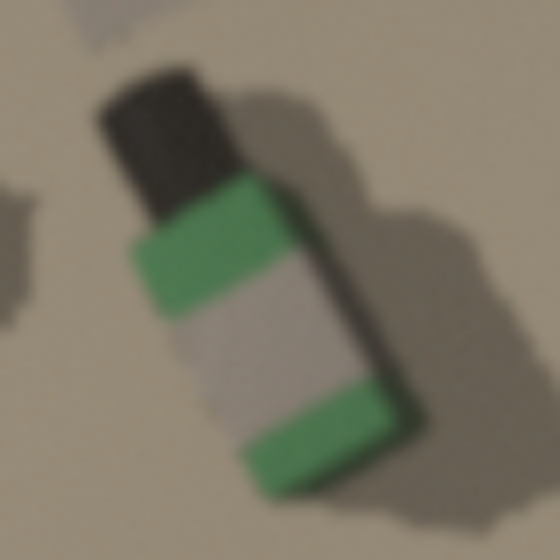

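Enlarged, the top-face corners in crop pixels are: nozzle end (135,250) and (258,172), base end (405,410) and (270,498). The cap is fully on.

```bash
python3 - <<'E'
from h import *
p=cams.camera_params("top")
C=(np.array([(135,250),(258,172),(405,410),(270,498)])+.5)/8-.5+180
W=at(p,C,.044); print(W.round(4))
d=W[0]+W[1]-W[2]-W[3]; L=np.linalg.norm(d)/2; d/=np.linalg.norm(d); c=W.mean(0); print("centre",c,"d",d,"len",L,"wid",np.linalg.norm(W[0]-W[1]),np.linalg.norm(W[2]-W[3]))
g=c+d*.036; print("grasp",g); rel([g[0],g[1],.25],[-d[1],d[0]])
E
```

```text
[[0.5282 0.2989 0.044 ]
 [0.5498 0.2652 0.044 ]
 [0.4837 0.2232 0.044 ]
 [0.4597 0.2599 0.044 ]]
centre [0.50534305 0.2618115  0.044     ] d [0.85673133 0.51576296 0.        ] len 0.07859351834330149 wid 0.03999093521019414 0.04389293771191769
grasp [0.53618537 0.28037896 0.044     ]
t 0.15 tcp [0.2614 0.5673 0.2914] shift cm [36.97 14.55  4.17] w 87.1 F [-0.   0.1 -0.1]
turn -55.794881920315675 j6 -14.8
```

```bash
python3 -m handwheel '[[5.3,2.1,0.6,0,1],[5.3,2.1,0.6,0,1],[5.3,2.1,0.6,0,1],[5.3,2.1,0.6,0,1],[5.3,2.1,0.6,0,1],[5.3,2.1,0.6,0,1],[5.2,1.9,0.5,0,1],[0,0,0,-9.3,1],[0,0,0,-9.3,1],[0,0,0,-9.3,1]]'; python3 -m handwheel '[[0,0,0,-9.3,1],[0,0,0,-9.3,1],[0,0,0,-9.3,1],[0,0,0,0,1],[0,0,0,0,1]]'
python3 - <<'E'
from h import *
rel([.5362,.2804,.25],[-.5158,.8567])
snap("wrist","w1.png")
E
```

```text
time_s: 1.4
tcp_pos: [0.5369, 0.2806, 0.2508]
ee_rot: [[0.998, 0.06, -0.001], [0.06, -0.998, -0.001], [-0.001, 0.0, -1.0]]
wrist_force: [-0.7, 0.1, 0.5]
gripper_width: 0.999
time_s: 2.02
tcp_pos: [0.5368, 0.281, 0.2511]
ee_rot: [[0.858, 0.514, -0.0], [0.514, -0.858, -0.0], [-0.0, 0.0, -1.0]]
wrist_force: [0.2, 0.1, -0.2]
gripper_width: 1.001
t 2.02 tcp [0.5368 0.281  0.2511] shift cm [-0.09  0.02  0.11] w 87.0 F [ 0.2  0.1 -0.2]
turn -0.1285699843165844 j6 78.0
```

View pics/w1.png

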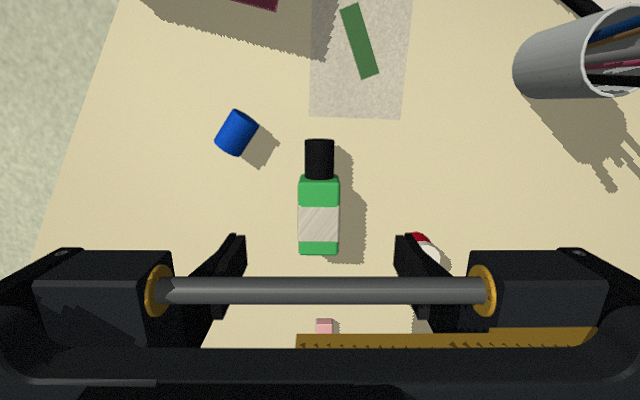

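Wrist view: the bottle is axis-aligned in the image. The prism runs from u 299 to 338, from the nozzle end at v≈177 to the base at v≈254. The paint pot is to the right of the right finger.

```bash
python3 - <<'E'
from h import *
p=cams.camera_params("wrist")
W=at(p,[(300,180),(338,180),(339,254),(299,254)],.044); print(W.round(4))
s=sense(); R=s["ee_rot"]
print("in tool mm",((W-s["tcp_pos"])@R*1000).round(1))
# paint pot rel
q=at(p,[(428,250)],.04); print("pot tool mm",((q-s["tcp_pos"])@R*1000).round(1))
E
```

```text
[[0.533  0.3034 0.044 ]
 [0.5528 0.2705 0.044 ]
 [0.4829 0.2255 0.044 ]
 [0.4604 0.2629 0.044 ]]
in tool mm [[  8.3 -21.2 207.1]
 [  8.3  17.2 207.1]
 [-74.8  19.9 207.1]
 [-74.8 -23.8 207.1]]
pot tool mm [[-71.9 118.5 211.1]]
```

```bash
python3 -m handwheel '[[0.3,-0.2,5.4,0,1],[0,0,5,0,1],[0,0,4,0,1],[0,0,3,0,1],[0,0,0,0,1],[0,0,0,0,0],[0,0,0,0,0],[0,0,0,0,0],[0,0,0,0,0],[0,0,0,0,0]]'; python3 -m handwheel '[[0,0,0,0,0],[0,0,0,0,0],[0,0,-1,0,0],[0,0,-2,0,0],[0,0,-3,0,0],[0,0,-3,0,0],[0,0,-3,0,0],[0,0,0,0,0],[0,0,0,0,0]]'
python3 - <<'E'
from h import *
rel([.4905,.0093,.21])
snap("side","s2.png",(220,60,420,220),4)
E
```

```text
time_s: 3.32
tcp_pos: [0.5385, 0.2844, 0.0775]
ee_rot: [[0.857, 0.516, 0.0], [0.516, -0.857, 0.0], [0.0, -0.0, -1.0]]
wrist_force: [1.4, -1.1, 0.3]
gripper_width: 0.516
time_s: 4.45
tcp_pos: [0.5375, 0.2838, 0.1957]
ee_rot: [[0.857, 0.515, -0.003], [0.515, -0.857, -0.001], [-0.003, -0.0, -1.0]]
wrist_force: [0.7, -0.5, -2.6]
gripper_width: 0.505
t 4.45 tcp [0.5375 0.2838 0.1957] shift cm [-18.18  21.11  -1.39] w 43.9 F [ 0.7 -0.5 -2.6]
```

View pics/s2.png

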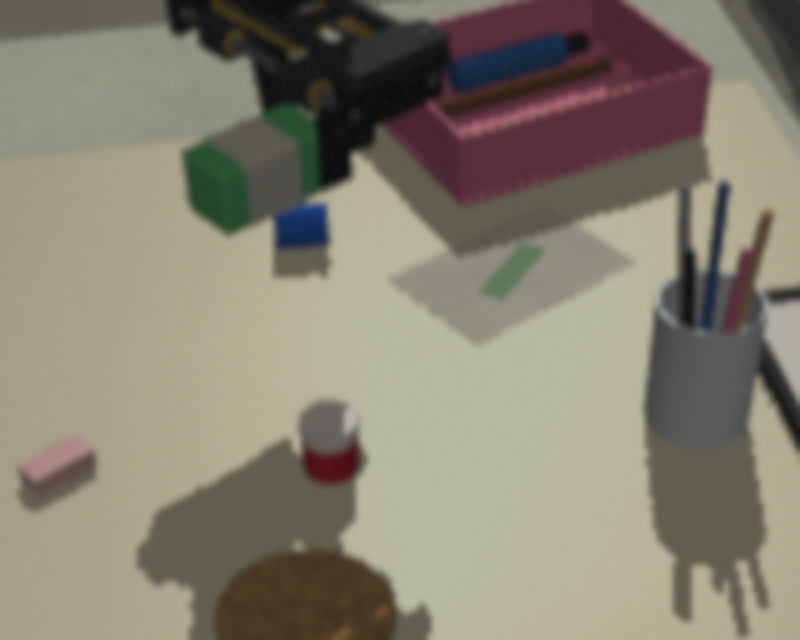

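The bottle is gripped and level, so grip torsion holds it against gravity. I'll carry it low over the coaster and loosen slightly to see whether it pivots base-down.

```bash
python3 -m handwheel '[[-2.4,4.2,0,0,0],[-2.4,4.2,0,0,0],[-2.4,4.2,0,0,0],[-2.4,4.2,0,0,0],[-2.4,4.2,0,0,0],[0,0,3,0,0],[0,0,3,0,0],[0,0,2.3,0,0],[0,0,0,0,0],[0,0,0,0,0]]'
python3 - <<'E'
from h import *
s=sense(); print(s["moment"],s["ee_rot"].T@s["moment"],s["gripper_width"],s["tcp_pos"])
E
python3 -m handwheel '[[0,0,0,0,0.45],[0,0,0,0,0.45],[0,0,0,0,0.48]]'
python3 - <<'E'
from h import *
s=sense(); print(s["ee_rot"].T@s["moment"],s["gripper_width"])
E
python3 -m handwheel '[[0,0,0,0,0.495],[0,0,0,0,0.495],[0,0,0,0,0.495]]'
python3 - <<'E'
from h import *
s=sense(); print(s["ee_rot"].T@s["moment"],s["gripper_width"])
snap("side","s3.png",(220,100,380,240),5)
E
```

```text
time_s: 5.75
tcp_pos: [0.5443, 0.0427, 0.1143]
ee_rot: [[0.856, 0.516, 0.0], [0.516, -0.856, -0.0], [-0.0, 0.0, -1.0]]
wrist_force: [0.3, 0.3, -2.3]
gripper_width: 0.502
[-0.01157041 -0.16665646  0.00064681] [-0.09595061  0.13675447 -0.00060392] 0.5019287211173435 [0.5443085  0.04265033 0.11433823]
time_s: 6.12
tcp_pos: [0.5441, 0.0426, 0.1148]
ee_rot: [[0.857, 0.516, 0.001], [0.516, -0.857, 0.0], [0.001, 0.0, -1.0]]
wrist_force: [-0.2, -0.7, -3.1]
gripper_width: 0.501
[-0.07448414  0.08566928 -0.01066599] 0.500858265906504
time_s: 6.5
tcp_pos: [0.544, 0.0425, 0.1142]
ee_rot: [[0.857, 0.516, -0.0], [0.516, -0.857, -0.0], [-0.0, 0.0, -1.0]]
wrist_force: [-0.9, -0.3, -2.7]
gripper_width: 0.504
[-0.06012557  0.05022892  0.02007809] 0.5042136947031456
```

View pics/s3.png

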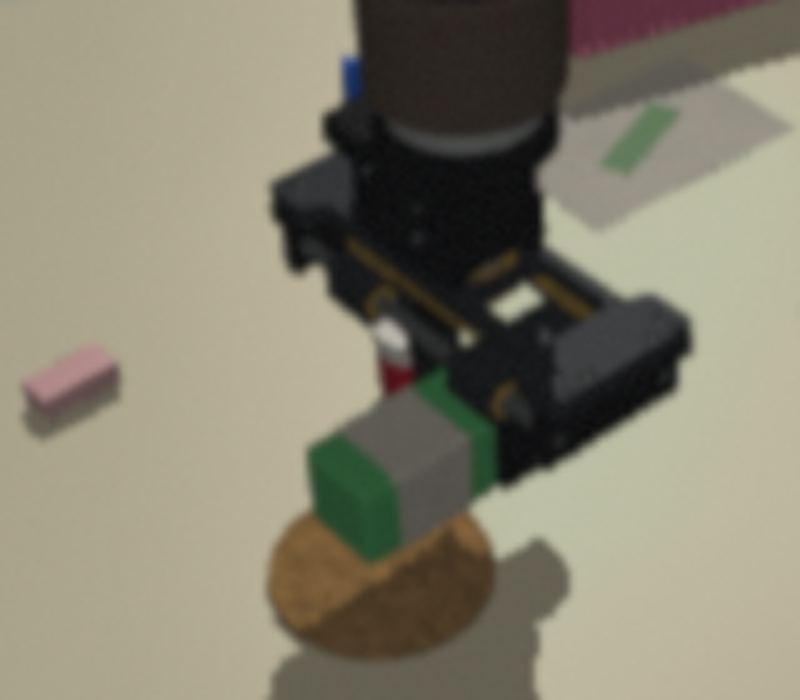

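The bottle is held above the coaster and still about level, with the base face towards the camera (full-frame ~(291,200)). I'll loosen further in small steps, tracking the green centroid.

```bash
cat > g.py <<'E'
from h import *
s=sense(); im=cams.capture("side"); r=im[140:240,250:330].astype(int)
m=(r[...,1]>r[...,0]*1.5)&(r[...,1]>r[...,2]*1.2); y,x=np.nonzero(m)
print("green n",m.sum(),"cen",(x.mean()+250).round(1),(y.mean()+140).round(1),"bottom",y.max()+140,"w",s["gripper_width"].round(4),"Fz",s["wrist_force"][2].round(1),"tcp",s["tcp_pos"].round(4))
E
python3 g.py
python3 -m handwheel '[[0,0,0,0,0.5],[0,0,0,0,0.5]]' |grep none; python3 g.py
python3 -m handwheel '[[0,0,0,0,0.503],[0,0,0,0,0.503]]'|grep none; python3 g.py
python3 -m handwheel '[[0,0,0,0,0.505],[0,0,0,0,0.505]]'|grep none; python3 g.py
```

```text
Traceback (most recent call last):
  File "g.py", line 4, in <module>
    print("green n",m.sum(),"cen",(x.mean()+250).round(1),(y.mean()+140).round(1),"bottom",y.max()+140,"w",s["gripper_width"].round(4),"Fz",s["wrist_force"][2].round(1),"tcp",s["tcp_pos"].round(4))
                                                                                                           ^^^^^^^^^^^^^^^^^^^^^^^^
AttributeError: 'float' object has no attribute 'round'
Traceback (most recent call last):
  File "g.py", line 4, in <module>
    print("green n",m.sum(),"cen",(x.mean()+250).round(1),(y.mean()+140).round(1),"bottom",y.max()+140,"w",s["gripper_width"].round(4),"Fz",s["wrist_force"][2].round(1),"tcp",s["tcp_pos"].round(4))
                                                                                                           ^^^^^^^^^^^^^^^^^^^^^^^^
AttributeError: 'float' object has no attribute 'round'
Traceback (most recent call last):
  File "g.py", line 4, in <module>
    print("green n",m.sum(),"cen",(x.mean()+250).round(1),(y.mean()+140).round(1),"bottom",y.max()+140,"w",s["gripper_width"].round(4),"Fz",s["wrist_force"][2].round(1),"tcp",s["tcp_pos"].round(4))
                                                                                                           ^^^^^^^^^^^^^^^^^^^^^^^^
AttributeError: 'float' object has no attribute 'round'
Traceback (most recent call last):
  File "g.py", line 4, in <module>
    print("green n",m.sum(),"cen",(x.mean()+250).round(1),(y.mean()+140).round(1),"bottom",y.max()+140,"w",s["gripper_width"].round(4),"Fz",s["wrist_force"][2].round(1),"tcp",s["tcp_pos"].round(4))
                                                                                                           ^^^^^^^^^^^^^^^^^^^^^^^^
AttributeError: 'float' object has no attribute 'round'
```

```bash
sed -i 's/s\["gripper_width"\].round(4)/round(s["gripper_width"],4)/; s/^y,x/y,x/' g.py; sed -i 's/(x.mean()+250).round(1),(y.mean()+140).round(1)/round(float(x.mean()+250),1),round(float(y.mean()+140),1)/' g.py
python3 g.py; python3 -m handwheel '[[0,0,0,0,0.507],[0,0,0,0,0.507]]' |grep none; python3 g.py; python3 -m handwheel '[[0,0,0,0,0.509],[0,0,0,0,0.509]]' |grep none; python3 g.py
```

```text
green n 414 cen 303.4 195.3 bottom 217 w 0.5034 Fz -1.4 tcp [0.544  0.0425 0.1144]
green n 389 cen 304.2 200.9 bottom 217 w 0.5084 Fz -0.1 tcp [0.5443 0.0426 0.1146]
green n 389 cen 304.0 200.9 bottom 217 w 0.5074 Fz 0.4 tcp [0.544  0.0426 0.1143]
```

```bash
python3 - <<'E'
from h import *
snap("side","s4.png",(250,120,370,230),6)
E
```

```text
(no output)
```

View pics/s4.png

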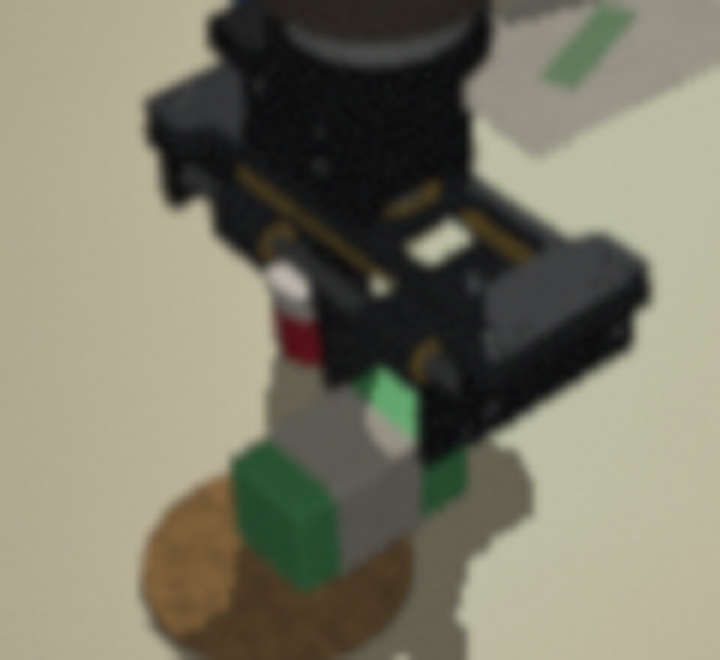

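The bottle lies flat on the coaster again. In between, at 0.505, its base had drooped while the nose was still held, so partial loosening does pivot it. I'll regrip, raise, and loosen again in small steps.

```bash
python3 -m handwheel '[[0,0,2.8,0,0.6],[0,0,0,0,0.6],[0,0,0,0,0],[0,0,0,0,0],[0,0,0,0,0],[0,0,0,0,0],[0,0,-2.5,0,0],[0,0,-3,0,0],[0,0,0,0,0]]'; python3 g.py
for i in 1; do python3 -m handwheel '[[0,0,0,0,0.502],[0,0,0,0,0.502]]'|grep none; python3 g.py; done
python3 -m handwheel '[[0,0,0,0,0.503],[0,0,0,0,0.503]]' |grep none; python3 g.py
python3 -m handwheel '[[0,0,0,0,0.504],[0,0,0,0,0.0],[0,0,0,0,0]]' |grep none; python3 g.py
```

```text
time_s: 9.32
tcp_pos: [0.5449, 0.0429, 0.143]
ee_rot: [[0.857, 0.516, 0.004], [0.516, -0.857, 0.002], [0.004, 0.001, -1.0]]
wrist_force: [-0.0, 0.3, -3.3]
gripper_width: 0.506
green n 284 cen 296.1 187.2 bottom 199 w 0.5058 Fz -3.3 tcp [0.5449 0.0429 0.143 ]
green n 287 cen 295.2 188.5 bottom 200 w 0.5048 Fz -2.3 tcp [0.5432 0.0423 0.1399]
green n 286 cen 295.5 188.0 bottom 200 w 0.4989 Fz -2.6 tcp [0.5439 0.0426 0.141 ]
green n 283 cen 295.6 187.9 bottom 200 w 0.5042 Fz -3.6 tcp [0.544  0.0426 0.1413]
```

```bash
python3 -m handwheel '[[0,0,0,0,0.504],[0,0,0,0,0.504],[0,0,0,0,0]]' |grep none; python3 g.py
python3 -m handwheel '[[0,0,0,0,0.5045],[0,0,0,0,0.5045],[0,0,0,0,0]]' |grep none; python3 g.py
python3 -m handwheel '[[0,0,0,0,0.505],[0,0,0,0,0.0],[0,0,0,0,0]]' |grep none; python3 g.py
```

```text
green n 286 cen 295.6 187.8 bottom 200 w 0.4999 Fz -2.7 tcp [0.544  0.0425 0.1413]
green n 286 cen 295.5 187.9 bottom 200 w 0.5025 Fz -3.3 tcp [0.544  0.0425 0.1412]
green n 284 cen 295.5 187.9 bottom 200 w 0.5034 Fz -3.4 tcp [0.544  0.0425 0.1412]
```

```bash
python3 -m handwheel '[[0,0,0,0,0.505],[0,0,0,0,0.505],[0,0,0,0,0]]' |grep none; python3 g.py
python3 -m handwheel '[[0,0,0,0,0.5055],[0,0,0,0,0.0],[0,0,0,0,0]]' |grep none; python3 g.py
python3 -m handwheel '[[0,0,0,0,0.506],[0,0,0,0,0.0],[0,0,0,0,0]]' |grep none; python3 g.py
```

```text
green n 285 cen 295.5 187.8 bottom 200 w 0.5001 Fz -3.5 tcp [0.544  0.0425 0.1413]
green n 287 cen 295.5 187.9 bottom 200 w 0.5048 Fz -2.1 tcp [0.544  0.0425 0.1413]
green n 286 cen 295.6 187.9 bottom 200 w 0.507 Fz -2.3 tcp [0.544  0.0426 0.1412]
```

```bash
python3 -m handwheel '[[0,0,0,0,0.506],[0,0,0,0,0.506],[0,0,0,0,0]]' |grep none; python3 g.py
python3 -m handwheel '[[0,0,0,0,0.507],[0,0,0,0,0.0],[0,0,0,0,0]]' |grep none; python3 g.py
python3 -m handwheel '[[0,0,0,0,0.508],[0,0,0,0,0.0],[0,0,0,0,0]]' |grep none; python3 g.py
```

```text
green n 285 cen 295.5 187.8 bottom 200 w 0.5045 Fz -3.1 tcp [0.544  0.0426 0.1412]
green n 286 cen 295.5 187.9 bottom 200 w 0.5028 Fz -2.6 tcp [0.544  0.0426 0.1413]
green n 285 cen 295.6 187.9 bottom 200 w 0.5038 Fz -2.1 tcp [0.544  0.0425 0.1412]
```

```bash
python3 -m handwheel '[[0,0,0,0,0.507],[0,0,0,0,0.507],[0,0,0,0,0]]' |grep none; python3 g.py
python3 -m handwheel '[[0,0,0,0,0.51],[0,0,0,0,0.0],[0,0,0,0,0]]' |grep none; python3 g.py
python3 -m handwheel '[[0,0,0,0,0.508],[0,0,0,0,0.508],[0,0,0,0,0]]' |grep none; python3 g.py
```

```text
green n 284 cen 295.6 187.9 bottom 200 w 0.5012 Fz -3.4 tcp [0.544  0.0426 0.1413]
green n 442 cen 308.9 198.9 bottom 216 w 0.365 Fz -0.2 tcp [0.5442 0.0426 0.1416]
green n 440 cen 308.7 199.1 bottom 216 w 0.4451 Fz 0.1 tcp [0.544  0.0425 0.1412]
```

```bash
python3 - <<'E'
from h import *
a=cams.capture("side")[120:230,250:370,::-1]; w=cams.capture("wrist")[:,:,::-1]
a=cv2.resize(a,(436,400),interpolation=cv2.INTER_CUBIC); w=cv2.resize(w[100:400,180:460],(364,390))
c=np.zeros((400,800,3),np.uint8); c[:,:436]=a; c[:390,436:]=w; cv2.imwrite("pics/c5.png",c)
print(sense()["gripper_width"],sense()["time_s"])
E
```

```text
0.3389817761128138 15.6
```

View pics/c5.png

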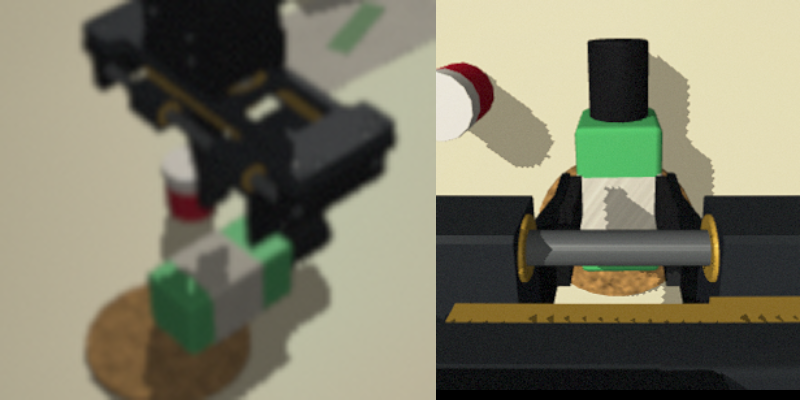

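The bottle dropped back to lying on the coaster with the cap fully on. In this composite the cap end is at wrist v≈131 and the base at v≈308. Loosening is too abrupt to rely on. Instead I'll grip firmly, put the base against the coaster's fixed 6 mm rim from outside, and lever the bottle up on an arc. First I need where it lies along the tool.

```bash
python3 - <<'E'
from h import *
p=cams.camera_params("wrist"); s=sense(); R=s["ee_rot"]; t=s["tcp_pos"]
print("tcp",t)
for v,z,h in((131,.012,124),(308,.05,0),(272,.05,0)):
    P=at(p,[(180+618/1.3-336+0,v)],z); print(h,((P-t)@R*1000).round(1))
for hx in (70,78,84):  # base at tool x=-hx
    b=lambda x,z:t+R@np.array([x/1000,0,t[2]-z])
    print(hx,"cap end",proj(p,b(124-hx,.012)),"nozzle face top/bottom",proj(p,b(84-hx,.05)),proj(p,b(84-hx,.006)),"base top",proj(p,b(-hx,.05)))
E
```

```text
tcp [0.54400196 0.04253011 0.14123731]
124 [[ 63.3  -1.6 129.2]]
0 [[-57.   -1.4  91.2]]
0 [[-27.9  -1.4  91.2]]
70 cap end [[321.52789553 144.10063609]] nozzle face top/bottom [[321.66418498 214.40428938]] [[321.32799273 194.84621092]] base top [[321.28775711 323.16156734]]
78 cap end [[321.49439603 155.14673782]] nozzle face top/bottom [[321.624454   225.97827193]] [[321.29867731 204.58697719]] base top [[321.25616733 332.19768918]]
84 cap end [[321.46969254 163.28044609]] nozzle face top/bottom [[321.59523634 234.47520206]] [[321.27704374 211.76617394]] base top [[321.23290755 338.84210047]]
```

```bash
python3 -m handwheel '[[1.9,0,0,0,0.65],[0,0,0,0,0.65],[0,0,3,0,0.65],[0,0,2.8,0,0.65],[0,0,0,0,0.4],[0,0,0,0,0],[0,0,0,0,0],[0,0,0,0,0],[0,0,-2,0,0],[0,0,-2,0,0]]'; python3 -m handwheel '[[3.1,0,0,0,0],[3.1,0,0,0,0],[0,0,2,0,0],[0,0,2,0,0],[0,0,0.5,0,0],[0,0,0,0,0.56],[0,0,0,0,0.56],[0,0,0,0,0.56],[0,0,0,0,0.56]]'
python3 - <<'E'
from h import *
a=cams.capture("side")[120:230,250:370,::-1]; w=cams.capture("wrist")[:,:,::-1]
a=cv2.resize(a,(436,400),interpolation=cv2.INTER_CUBIC); w=cv2.resize(w[100:400,180:460],(364,390))
c=np.zeros((400,800,3),np.uint8); c[:,:436]=a; c[:390,436:]=w; cv2.imwrite("pics/c6.png",c)
s=sense(); p=cams.camera_params("wrist"); R=s["ee_rot"]; t=s["tcp_pos"]
for hx in (66,72,78,84):
    b=lambda x,z:t+R@np.array([x/1000,0,t[2]-z])
    print(hx,"cap end",proj(p,b(124-hx,.006)).round(0),"nozzle face top",proj(p,b(84-hx,.044)).round(0))
rel(t)
E
```

```text
time_s: 16.85
tcp_pos: [0.56, 0.0523, 0.1237]
ee_rot: [[0.857, 0.516, -0.001], [0.516, -0.857, -0.0], [-0.0, -0.0, -1.0]]
wrist_force: [-0.3, -0.4, -3.4]
gripper_width: 0.499
time_s: 17.98
tcp_pos: [0.6136, 0.0843, 0.0786]
ee_rot: [[0.857, 0.516, 0.001], [0.516, -0.857, 0.0], [0.001, 0.0, -1.0]]
wrist_force: [-0.8, 0.1, 0.4]
gripper_width: 0.56
66 cap end [[322. 150.]] nozzle face top [[322. 249.]]
72 cap end [[322. 161.]] nozzle face top [[322. 261.]]
78 cap end [[322. 172.]] nozzle face top [[322. 272.]]
84 cap end [[322. 182.]] nozzle face top [[322. 283.]]
t 18.07 tcp [0.6134 0.0843 0.0784] shift cm [0. 0. 0.] w 48.5 F [-0.2  0.5  0.5]
```

View pics/c6.png

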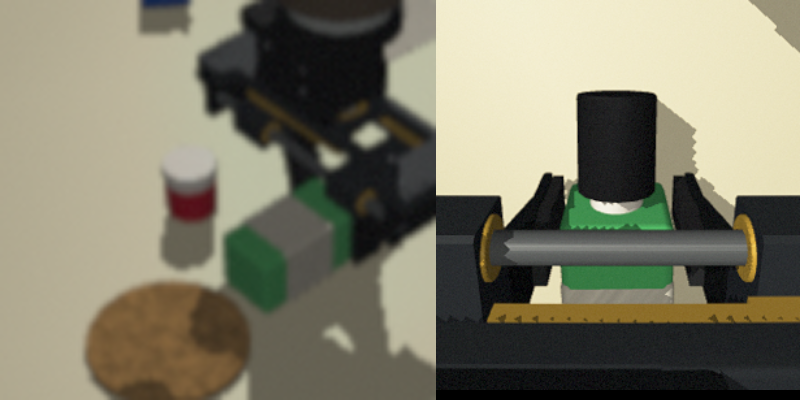

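The side view shows the bottle flat on the desk just beyond the coaster's rim. The wrist view shows a thin white strip, so the cap has slipped out a few mm. It should drop back once the bottle is upright. Next I'll grip and drag until the base meets the rim, watching the force.

```bash
python3 -m handwheel '[[-0.2,0,0,0,0.56],[0,0,0,0,0],[0,0,0,0,0],[0,0,0,0,0],[-0.5,0,-0.05,0,0],[-0.3,0,0,0,0],[0,0,0,0,0]]'|grep -E 'pos|force|width'; python3 -m handwheel '[[-0.3,0,0,0,0],[0,0,0,0,0]]'|grep -E 'pos|force|width';python3 -m handwheel '[[-0.3,0,0,0,0],[0,0,0,0,0]]'|grep -E 'pos|force|width'
```

```text
tcp_pos: [0.6044, 0.079, 0.0785]
wrist_force: [-0.6, 0.1, -2.8]
gripper_width: 0.504
tcp_pos: [0.6037, 0.0785, 0.0793]
wrist_force: [2.8, 3.1, -3.3]
gripper_width: 0.501
tcp_pos: [0.6032, 0.0782, 0.0801]
wrist_force: [5.8, 5.5, -4.2]
gripper_width: 0.506
```

```bash
python3 -m handwheel '[[-0.3,0,-0.6,0,0],[-0.3,0,-0.7,0,0],[-0.4,0,-0.6,0,0],[-0.4,0,-0.6,0,0],[0,0,0,0,0]]'|grep -E 'pos|force|width'; python3 - <<'E'
from h import *
snap("side","s7.png",(240,90,380,210),5)
E
```

```text
tcp_pos: [0.5909, 0.0704, 0.1059]
wrist_force: [5.7, 3.8, 0.1]
gripper_width: 0.503
```

View pics/s7.png

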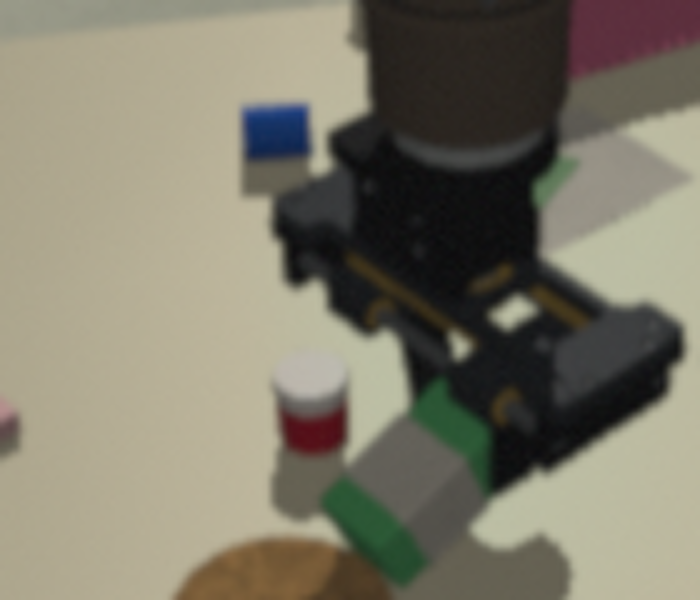

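It works: the bottle is tilting nose-up, about 20° or more, against the rim with ~7 N. I'll continue the arc.

```bash
python3 -m handwheel '[[-0.42,0,-0.56,0,0],[-0.42,0,-0.56,0,0],[-0.5,0,-0.48,0,0],[-0.5,0,-0.48,0,0],[0,0,0,0,0]]'|grep -E 'pos|force|width'; python3 -m handwheel '[[-0.6,0,-0.38,0,0],[-0.6,0,-0.38,0,0],[-0.65,0,-0.28,0,0],[-0.65,0,-0.28,0,0],[0,0,0,0,0]]'|grep -E 'pos|force|width'; python3 -m handwheel '[[-0.7,0,-0.17,0,0],[-0.7,0,-0.17,0,0],[0,0,0,0,0]]'|grep -E 'pos|force|width';  python3 - <<'E'
from h import *
snap("side","s8.png",(240,90,380,210),5)
E
```

```text
tcp_pos: [0.5709, 0.0589, 0.1247]
wrist_force: [1.2, 0.4, 0.5]
gripper_width: 0.505
tcp_pos: [0.55, 0.0462, 0.1381]
wrist_force: [-0.1, -0.1, -3.3]
gripper_width: 0.504
tcp_pos: [0.538, 0.0389, 0.1413]
wrist_force: [0.7, 0.3, -2.4]
gripper_width: 0.504
```

View pics/s8.png

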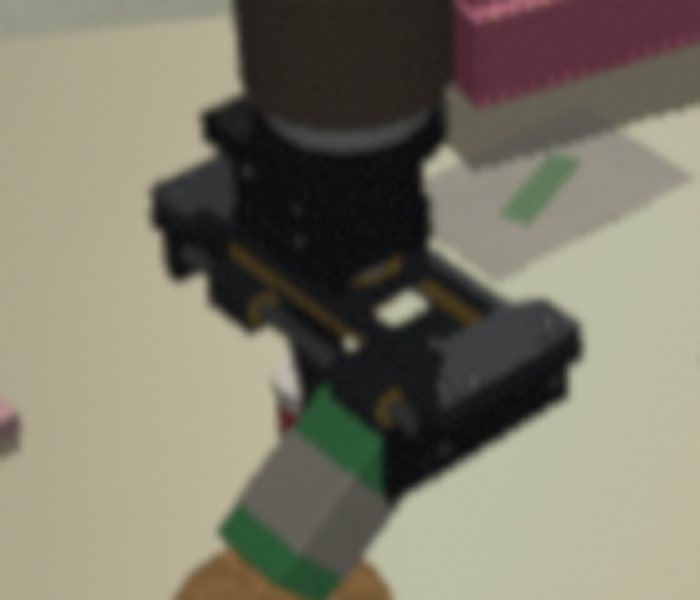

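The bottle is at roughly 38° with its base lifted over the rim, having lost contact. I'll back off, lower the base edge outside the rim again and re-engage with more push.

```bash
python3 -m handwheel '[[2.7,0,0,0,0],[2.8,0,0,0,0],[0,0,1.0,0,0],[0,0,0.5,0,0],[0,0,0,0,0]]'|grep -E 'pos|force|width'; python3 -m handwheel '[[-0.5,0,0,0,0],[0,0,0,0,0]]'|grep -E 'pos|force|width'; python3 -m handwheel '[[-0.5,0,0,0,0],[0,0,0,0,0]]'|grep -E 'pos|force|width'
```

```text
tcp_pos: [0.5845, 0.0671, 0.1253]
wrist_force: [-0.1, 0.8, -3.3]
gripper_width: 0.502
tcp_pos: [0.5808, 0.0646, 0.1265]
wrist_force: [0.7, -0.1, -2.4]
gripper_width: 0.503
tcp_pos: [0.5766, 0.0622, 0.1263]
wrist_force: [0.9, 0.2, -2.6]
gripper_width: 0.504
```

```bash
python3 -m handwheel '[[1.2,0,0,0,0],[0,0,0.4,0,0],[0,0,0,0,0]]'|grep -E 'pos|force'; python3 -m handwheel '[[0,0,0.3,0,0],[0,0,0,0,0]]'|grep -E 'pos|force'; python3 -m handwheel '[[0,0,0.3,0,0],[0,0,0,0,0]]'|grep -E 'pos|force'
```

```text
tcp_pos: [0.5871, 0.0687, 0.1214]
wrist_force: [-0.2, 0.1, -2.8]
tcp_pos: [0.5873, 0.0687, 0.1191]
wrist_force: [0.4, -0.5, -2.9]
tcp_pos: [0.5884, 0.0692, 0.1177]
wrist_force: [-0.0, 1.1, 3.9]
```

```bash
python3 -m handwheel '[[0,0,-0.4,0,0],[-0.5,0,0,0,0],[-0.4,0,0,0,0],[0,0,0,0,0]]'|grep -E 'pos|force'; python3 -m handwheel '[[-0.4,0,0,0,0],[0,0,0,0,0]]'|grep -E 'pos|force'; python3 -m handwheel '[[-0.4,0,0,0,0],[0,0,0,0,0]]'|grep -E 'pos|force'
```

```text
tcp_pos: [0.5795, 0.0638, 0.1202]
wrist_force: [1.1, 0.6, -2.0]
tcp_pos: [0.5779, 0.0628, 0.1211]
wrist_force: [3.4, 3.7, -2.0]
tcp_pos: [0.5762, 0.0617, 0.1222]
wrist_force: [4.6, 4.7, 0.6]
```

```bash
python3 -m handwheel '[[-0.6,0,-0.35,0,0],[0,0,0,0,0]]'|grep -E 'pos|force'; python3 -m handwheel '[[-0.65,0,-0.32,0,0],[0,0,0,0,0]]'|grep -E 'pos|force'; python3 -m handwheel '[[-0.65,0,-0.3,0,0],[0,0,0,0,0]]'|grep -E 'pos|force'; python3 -m handwheel '[[-0.65,0,-0.22,0,0],[0,0,0,0,0]]'|grep -E 'pos|force'
```

```text
tcp_pos: [0.5708, 0.0584, 0.1259]
wrist_force: [4.5, 4.6, 2.0]
tcp_pos: [0.5652, 0.055, 0.1293]
wrist_force: [4.4, 5.3, 1.5]
tcp_pos: [0.5592, 0.0514, 0.1321]
wrist_force: [4.4, 4.1, 3.4]
tcp_pos: [0.5533, 0.0478, 0.1341]
wrist_force: [3.5, 4.0, 3.1]
```

```bash
python3 -m handwheel '[[-0.68,0,-0.2,0,0],[0,0,0,0,0]]'|grep -E 'pos|force'; python3 -m handwheel '[[-0.7,0,-0.15,0,0],[0,0,0,0,0]]'|grep -E 'pos|force'; python3 -m handwheel '[[-0.7,0,-0.08,0,0],[0,0,0,0,0]]'|grep -E 'pos|force'; python3 -m handwheel '[[-0.7,0,-0.04,0,0],[0,0,0,0,0]]'|grep -E 'pos|force'; python3 - <<'E'
from h import *
print(sense()["time_s"]); snap("side","s9.png",(240,90,380,210),5)
E
```

```text
tcp_pos: [0.5468, 0.0439, 0.1356]
wrist_force: [3.8, 4.0, 4.0]
tcp_pos: [0.5402, 0.0399, 0.1366]
wrist_force: [3.8, 1.8, 4.1]
tcp_pos: [0.5336, 0.036, 0.1369]
wrist_force: [2.5, 2.6, 3.5]
tcp_pos: [0.5272, 0.0322, 0.1371]
wrist_force: [3.1, 0.8, 4.6]
26.8
```

View pics/s9.png

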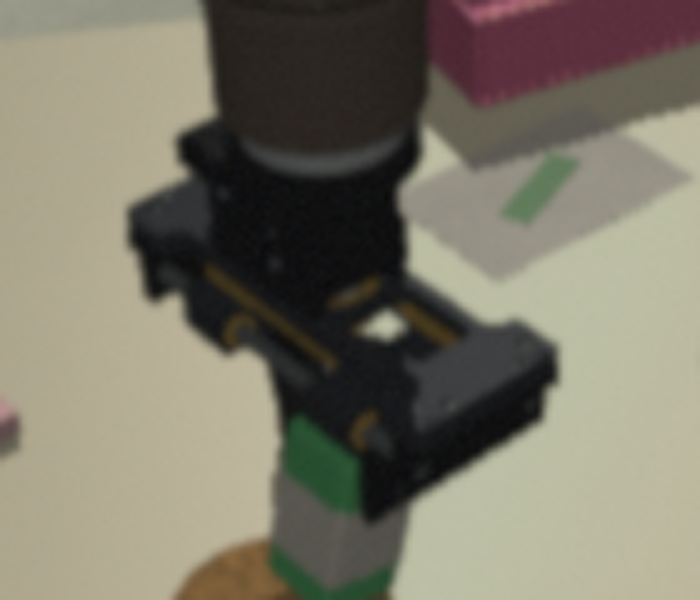

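The bottle is now near upright, about 75–80°, standing at the rim. I'll lift it, move it over the coaster and press it down with a slight drag to finish.

```bash
python3 -m handwheel '[[0.3,0,-0.8,0,0],[0,0,-0.7,0,0],[-1.5,0,0,0,0],[-1.8,0,0,0,0],[0,0,0.6,0,0],[0,0,0,0,0]]'|grep -E 'pos|force'; python3 -m handwheel '[[0,0,0.4,0,0],[0,0,0,0,0]]'|grep -E 'pos|force'; python3 -m handwheel '[[0,0,0.3,0,0],[0,0,0,0,0]]'|grep -E 'pos|force'
```

```text
tcp_pos: [0.5009, 0.0166, 0.1451]
wrist_force: [0.0, 0.1, -1.8]
tcp_pos: [0.5014, 0.017, 0.1413]
wrist_force: [0.3, 0.1, -3.3]
tcp_pos: [0.5013, 0.0169, 0.1385]
wrist_force: [-0.1, 0.6, -2.3]
```

```bash
python3 -m handwheel '[[0,0,0.3,0,0],[0,0,0,0,0]]'|grep -E 'pos|force'; python3 -m handwheel '[[0,0,0.3,0,0],[0,0,0,0,0]]'|grep -E 'pos|force'; python3 -m handwheel '[[0,0,0.3,0,0],[0,0,0,0,0]]'|grep -E 'pos|force';python3 - <<'E'
from h import *
print(sense()["time_s"])
E
```

```text
tcp_pos: [0.5018, 0.017, 0.1371]
wrist_force: [-3.7, 0.7, 5.9]
tcp_pos: [0.5022, 0.0172, 0.1368]
wrist_force: [-8.6, 2.1, 23.2]
tcp_pos: [0.5042, 0.0181, 0.1361]
wrist_force: [-9.0, 4.4, 34.3]
28.85
```

```bash
python3 -m handwheel '[[-0.4,0,-0.3,0,0],[-0.4,0,0,0,0],[0,0,0,0,0]]'|grep -E 'pos|force'; python3 -m handwheel '[[-0.4,0,0,0,0],[-0.4,0,0,0,0],[0,0,0,0,0]]'|grep -E 'pos|force';python3 -m handwheel '[[-0.4,0,0,0,0],[0,0,0,0,0]]'|grep -E 'pos|force'
```

```text
tcp_pos: [0.4979, 0.0143, 0.1357]
wrist_force: [-0.3, 4.6, 12.0]
tcp_pos: [0.4893, 0.009, 0.134]
wrist_force: [1.5, 1.3, 7.0]
tcp_pos: [0.4849, 0.0064, 0.1332]
wrist_force: [3.0, 0.1, 5.5]
```

```bash
cat > e.py <<'E'
from h import *
p=cams.camera_params("side"); im=cams.capture("side").astype(int)
for v in range(176,218,3):
    r=im[v,270:335]; print(v,' '.join('%d'%(x[0]-x[1]) for x in r[::2]))
s=sense();t=s["tcp_pos"];R=s["ee_rot"];print(t,s["time_s"],s["wrist_force"].round(1))
for dx in(-22,22):
  for dy in (-22,22):
    P=[t*[1,1,0]+R@np.array([dx/1000,dy/1000,0])+np.array([0,0,z]) for z in (.006,.024,.067,.09)]
    print(dx,dy,proj(p,P).round(1).tolist())
E
python3 e.py
```

```text
176 7 7 6 1 0 -1 1 2 6 -3 -2 0 -1 -1 0 -2 -1 -1 -1 -2 -3 -1 -1 -1 -2 -2 -2 -1 -2 -1 -4 -1 -2
179 7 8 7 5 -1 -1 -1 -2 -1 1 -2 -2 -2 -1 0 -2 0 -1 -2 -2 -1 -1 -1 -2 -2 -1 -2 -1 -1 -1 -1 -3 -3
182 7 7 7 6 2 -2 -1 -1 0 0 -2 -3 -1 -3 -2 -2 -2 -1 -1 -1 -1 -2 -2 -2 -2 -2 -1 -1 0 0 -2 -3 -3
185 7 7 7 7 2 -12 -4 -3 -2 -2 -2 1 2 -1 -1 -1 -2 -2 -1 -2 -1 -2 -1 -3 -1 0 1 -1 1 -1 -3 -3 -3
188 7 7 7 6 0 -39 -31 -13 0 -2 5 11 1 -1 -2 -2 -2 -1 -2 -1 0 0 -1 0 0 0 -1 -1 -1 -2 -3 -3 -3
191 6 7 7 8 2 -32 -39 -39 -24 -5 8 10 1 0 0 -1 -3 0 -3 -2 -1 -2 1 -2 -2 -1 -2 -3 -3 -4 -3 -4 -3
194 7 8 7 7 5 -24 -36 -36 -40 -38 -27 -26 -5 -1 -1 0 -1 0 1 1 -1 -1 1 -1 -2 -2 -3 -4 -4 -3 -3 -3 -3
197 7 6 7 7 6 -7 -28 -37 -37 -37 -42 -38 -8 0 -2 -1 0 0 0 -1 -1 1 -1 -2 -2 -3 -3 -3 -4 -3 -3 -3 -2
200 7 7 6 7 7 3 0 -17 -34 -35 -39 -34 -10 0 -1 1 -3 -3 5 15 14 4 0 -1 -2 -2 -3 -3 -3 -4 -4 -3 -3
203 7 8 8 8 9 3 3 2 -4 -21 -36 -35 -14 0 -2 2 0 2 12 28 29 28 14 1 -1 -2 -3 -3 -3 -3 -3 -2 -3
206 7 7 7 13 24 7 2 2 2 2 0 -1 1 1 3 3 2 2 11 28 30 31 31 17 1 -2 -4 -4 -3 -3 -3 -3 -3
209 6 8 14 26 28 8 2 2 3 2 2 2 2 3 3 2 2 3 13 27 26 28 27 28 11 -1 -2 -3 -3 -2 -3 -2 -2
212 7 8 23 29 27 0 -25 -6 2 2 3 3 3 3 3 1 -6 -19 9 25 26 28 27 27 16 -1 -2 -2 -3 -2 -2 -1 -1
215 7 9 24 29 28 24 -6 -33 -20 -2 2 2 2 -1 -12 -29 -37 -32 16 28 28 29 30 27 14 -1 -1 -1 -1 -1 -1 -1 0
[0.48488372 0.00647879 0.13320721] 29.9 [3.4 1.  6.4]
-22 -22 [[278.5, 214.6], [277.7, 209.2], [275.7, 195.6], [274.6, 187.8]]
-22 22 [[290.4, 225.7], [289.7, 220.2], [288.2, 206.6], [287.2, 198.9]]
22 -22 [[293.8, 205.2], [293.3, 199.7], [291.9, 186.1], [291.1, 178.4]]
22 22 [[305.9, 215.7], [305.5, 210.3], [304.5, 196.6], [303.9, 188.9]]
```

Numerically the bottle's left and right edges match a vertical prism, with the axis about 5 mm along +d from the TCP, so essentially at the coaster centre. I'll relieve the press, release, rise and check.

```bash
python3 -m handwheel '[[0,0,-0.3,0,0],[0,0,0,0,0.6],[0,0,0,0,0.7],[0,0,0,0,0.8],[0,0,0,0,0.8],[0,0,-2,0,0.8],[0,0,-4,0,0.8],[0,0,-5,0,0.8],[0,0,-3,0,0.8],[0,0,0,0,0.8]]'|grep -E 'pos|force'; python3 - <<'E'
from h import *
print(sense()["time_s"])
a=cams.capture("side")[120:240,230:350,::-1]; w=cams.capture("wrist")[:,:,::-1]
a=cv2.resize(a,(400,400),interpolation=cv2.INTER_CUBIC); w=cv2.resize(w[50:400,140:490],(400,400))
cv2.imwrite("pics/c10.png",np.hstack([a,w]))
E
```

```text
tcp_pos: [0.4852, 0.0069, 0.2784]
wrist_force: [-0.1, -0.5, 0.0]
31.15
```

The viewer is used up, so I'll continue with numeric checks.

```bash
cat > k.py <<'E'
from h import *
def cls(im):
    im=im.astype(int); r,g,b=im[...,0],im[...,1],im[...,2]; o=np.full(r.shape,'.')
    o[(r-b>25)&(r-g>14)]='o'; o[(abs(r-g)<12)&(abs(r-b)<25)&(r>90)]='w'; o[(g>r*1.4)&(g>b*1.15)]='G'; o[(r<55)&(g<55)&(b<55)]='#'
    return o
def art(name,x0,y0,x1,y1,sx=1,sy=2):
    o=cls(cams.capture(name))[y0:y1:sy,x0:x1:sx]
    for i,l in enumerate(o): print(y0+i*sy,''.join(l))
E
python3 - <<'E'
from k import *
p=cams.camera_params("side"); w=cams.camera_params("wrist")
c=np.array([.490,.0093,0]); 
print("side: coaster ctr, base ctr, prism top, cap top",proj(p,[c+[0,0,z] for z in(.006,.006,.09,.130)]).round(1).tolist())
print("wrist cap top, prism top",proj(w,[c+[0,0,z] for z in(.13,.09)]).round(1).tolist())
art("side",260,140,330,236)
art("wrist",200,120,440,300,4,6)
E
```

```text
side: coaster ctr, base ctr, prism top, cap top [[294.3, 214.0], [294.3, 214.0], [291.5, 187.1], [290.0, 173.0]]
wrist cap top, prism top [[322.4, 199.7], [322.1, 186.9]]
140 ..............................w.###########www.www.wwwwwwwwwwwwwww.www
142 ...............................w##########.www.www.wwwwwwwwwwwwwwwwwww
144 ...............................w##########.ww.w..wwwwww.wwwwwwwwwwwwww
146 ...............................w###########ww.ww.wwwwwwwwwwwwwwwwwwwww
148 ...............................w.##########ww...wwwwwwwwwwwww.wwwwwwww
150 ...............................w.##########ww...wwww.wwwwwwwwwwwwwwwww
152 ...............................w.##########ww..w.wwwwwwwwwwwwwwwwwwwww
154 ................................w######.wwww...wwwwwwwwwwwwwwwwwwwwwww
156 ................................w.##.ww..........wwwwwwwwwwwwwwwwwwwww
158 ..................................ww..............wwwwwwwwwwwwwwwwwwww
160 ......................................wwwwwwwwwww..wwwwwwwwwwwwwwwwwww
162 ...................................wwwwwwwwwwwwwwwwwwwwwwwwwwwwwwwwwww
164 .........................
[... 3920 characters left out ...]
..#...................................#...........
240 ...........####...............................####..........
246 ..........#####..............................######.........
252 .........#######.............................#######........
258 .......#########.............................#########......
264 ......##########.............................##########w....
270 ....###########...............................###########...
276 #.#############...............................#############.
282 #...........................................................
288 wwwwwwwwwwwwwwwwwwwwwwwwwwwwwwwwwwwwwwwwwwwwwwwwwwwwwwwwwwww
294 .wwwwwwwwwwwwwwwwwwwwwwwwwwwwwwwwwwwwwwwwwwwwwwwwwwwwwwwwwww
```

Bottle standing on the coaster, cap fully seated (cap meets the green top face in both views). Now I'll localise the cap and liner and work out the cap grasp.

```bash
python3 - <<'E'
from k import *
s=sense(); w=cams.camera_params("wrist"); R=s["ee_rot"]; t=s["tcp_pos"]
o=cls(cams.capture("wrist")); m=(o=='#'); m[:150]=0; m[236:]=0; m[:,:270]=0; m[:,370:]=0
n,_,st,cn=cv2.connectedComponentsWithStats(m.astype(np.uint8)); i=1+st[1:,4].argmax(); print(st[i],cn[i])
x,y,W,H,_=st[i]
c=at(w,[(x+W/2,y+H-W*.48)],.13)[0]; print("cap",c,"tool mm",((c-t)@R*1000).round(1))
# liner, coaster from top camera
p=cams.camera_params("top"); im=cams.capture("top"); o=cls(im)
hsv=cv2.cvtColor(np.ascontiguousarray(im),cv2.COLOR_RGB2HSV); print(hsv[206,473],hsv[202,432],hsv[204,453])
g=o=='G'; g[:,:455]=0; g[:,490:]=0; g[:190]=0; g[225:]=0; ys,xs=np.nonzero(g); print("liner px",xs.min(),xs.max(),ys.min(),ys.max(),len(xs)); print("liner",at(p,[((xs.min()+xs.max())/2,(ys.min()+ys.max())/2)],.006))
pk=(im[...,0].astype(int)-im[...,1]>35)&(im[...,2].astype(int)-im[...,1]>5); pk[:,:405]=0;pk[:,500:]=0;pk[:180]=0;pk[228:]=0
ys,xs=np.nonzero(pk); r=cv2.minAreaRect(np.c_[xs,ys].astype(np.float32)); B=cv2.boxPoints(r); print(r); Wd=at(p,B,.019); print(Wd.round(4))
ct=Wd.mean(0); e=[Wd[1]-Wd[0],Wd[2]-Wd[1]]; L=max(e,key=np.linalg.norm); L/=np.linalg.norm(L); print("rack ctr",ct,"y axis",L, "len",[np.linalg.norm(k) for k in e]); 
for q in(-1,1): print("compartment",ct+q*.0497*L)
X=[-L[1],L[0]]; rel([c[0],c[1],t[2]],X)
E
```

```text
[ 301  184   37   46 1358] [319.06185567 206.51546392]
cap [0.47922587 0.00561503 0.13      ] tool mm [ -3.7  -1.4 144.4]
[ 64 103 124] [ 11 184 150] [ 14  30 169]
liner px 465 479 198 213 187
liner [[ 0.54014534 -0.32486077  0.006     ]]
((450.5194396972656, 204.18873596191406), (68.3042221069336, 22.64331817626953), 3.5763344764709473)
[[ 0.5218 -0.192   0.019 ]
 [ 0.5734 -0.1967  0.019 ]
 [ 0.5629 -0.3516  0.019 ]
 [ 0.5114 -0.3461  0.019 ]]
rack ctr [ 0.54237604 -0.27157826  0.019     ] y axis [-0.06812566 -0.99767675  0.        ] len [np.float64(0.05181479647494114), np.float64(1.0)]
compartment [ 0.54576188 -0.22199372  0.019     ]
compartment [ 0.53899019 -0.32116279  0.019     ]
t 31.45 tcp [0.4838 0.0065 0.2745] shift cm [-0.43 -0.16  0.01] w 69.9 F [-0.2  0.1  0.2]
turn -55.03773232905374 j6 101.0
```

```bash
python3 -m handwheel '[[-0.25,-0.15,0,10.4,0.8],[0,0,0,10.4,0.8],[0,0,0,10.4,0.8],[0,0,0,10.4,0.8],[0,0,0,10.4,0.8],[0,0,0,10.4,0.8],[0,0,0,10.4,0.8],[0,0,0,10.4,0.8],[0,0,0,10.4,0.8],[0,0,0,10.4,0.8]]'|grep pos; python3 -m handwheel '[[0,0,0,10.5,0.8],[0,0,0,10.5,0.8],[0,0,0,0,0.8],[0,0,0,0,0.8]]'|grep -E 'pos|rot'
cat > m.py <<'E'
from k import *
s=sense(); w=cams.camera_params("wrist"); R=s["ee_rot"]; t=s["tcp_pos"]
o=cls(cams.capture("wrist")); m=(o=='#'); m[:150]=0; m[240:]=0; m[:,:270]=0; m[:,370:]=0
n,_,st,cn=cv2.connectedComponentsWithStats(m.astype(np.uint8)); i=1+st[1:,4].argmax(); print(st[i],cn[i])
x,y,W,H,_=st[i]
c=at(w,[(x+W/2,y+H-W*.48)],.13)[0]; print("cap",c,"tool mm",((c-t)@R*1000).round(1),t,R[:,1],s["joints"].round(1),s["time_s"])
art("wrist",260,150,380,242,2,4)
E
python3 m.py
```

```text
tcp_pos: [0.4811, 0.0065, 0.2748]
tcp_pos: [0.4813, 0.0066, 0.2753]
ee_rot: [[-0.066, -0.998, -0.001], [-0.998, 0.066, -0.0], [0.0, 0.001, -1.0]]
[ 304  178   37   46 1336] [321.76422156 200.67065868]
cap [0.47783198 0.00572608 0.13      ] tool mm [  1.    3.3 145.3] [0.48127541 0.00655173 0.27529931] [-9.97813796e-01  6.60820350e-02  8.90357384e-04] [ 20.2   8.8 -20.5   0.  -60.7 -24. ] 33.2
150 ...........ooooooooooooooooooooo.oooooooo...................
154 .........oooooooooooooooooooo.G.ww.oooooooo.................
158 .......ooooooooooooooooooooG.w.wwww..ooooooo................
162 .......oooooooooooooooooG...w.GGGGGG..ooooooo...............
166 ......oooooooooooooooG...w.GGGGGGGGGG...oooooo..............
170 .....oooooooooooooo.w.w.GGGGGGGGGGGGGG.w.oooooo.............
174 .....ooooooooooooo...GGGGGGGGGGGGGGGGGGG...oooo.............
178 .....oooooooooooowGGGGGGGGGGGG###GGGGGGGG..ooooo............
182 .....ooooooooooooGGGGGGGGG###########GGGGGG.ooo.............
186 .....ooooooooooo.GGGGGGG##############GGGGGG.oo.............
190 .....ooooooooooo.GGGGGG################GGGGGGoo.............
194 ......ooooooooooooGGGGG#################GGGGGG..............
198 .......oooooooooooo.GGG#################GGGGG...............
202 ........oooooooooooooG##################GGG.................
206 ..........oooooooooooo###################o..................
210 ............oooooooooo.#################....................
214 ...............oooooooo################.....................
218 ...................oooooo#############......................
222 ...........................w.#####..........................
226 ............................................................
230 ............................................................
234 ............................................................
238 ............................................................
```

```bash
cat > co.py <<'E'
from k import *
from scipy.optimize import least_squares
def fit(name,x0,y0,x1,y1):
    p=cams.camera_params(name); o=(cls(cams.capture(name))=='o'); m=np.zeros_like(o); m[y0:y1,x0:x1]=o[y0:y1,x0:x1]
    m=cv2.morphologyEx(m.astype(np.uint8),cv2.MORPH_OPEN,np.ones((3,3)))
    n,_,st,_=cv2.connectedComponentsWithStats(m); cs,_=cv2.findContours(m,cv2.RETR_EXTERNAL,cv2.CHAIN_APPROX_NONE)
    h=np.vstack([cv2.convexHull(np.vstack(cs))])[:,0]; W=at(p,h,.006)
    r=least_squares(lambda c:np.hypot(W[:,0]-c[0],W[:,1]-c[1])-.052,[.49,.009],loss="soft_l1",f_scale=.001)
    print(name,"coaster",r.x.round(4),"rms",np.sqrt(np.mean(r.fun**2)).round(4))
E
python3 - <<'E'
from co import *
fit("wrist",220,90,400,226); fit("side",262,192,330,236)
E
```

```text
wrist coaster [0.4913 0.0136] rms 0.0003
side coaster [0.4931 0.0113] rms 0.0017
```

Coaster centre ≈ (0.4915, 0.012) and the bottle axis is about 13 mm off (limit 21), so it's inside. Next is the cap grasp and a straight lift.

```bash
python3 -m handwheel '[[0.1,0.3,0,0,0.8],[0,0,4,0,0.8],[0,0,3.7,0,0.8],[0,0,2,0,0.8],[0,0,0,0,0.6],[0,0,0,0,0.5],[0,0,0,0,0.42],[0,0,0,0,0.3],[0,0,0,0,0],[0,0,0,0,0]]'|grep -E 'pos|force|width'; python3 -m handwheel '[[0,0,0,0,0],[0,0,-1,0,0],[0,0,-1.5,0,0],[0,0,-2,0,0],[0,0,-3,0,0],[0,0,-4,0,0],[0,0,0,0,0]]'|grep -E 'pos|force|width'; python3 - <<'E'
from co import *
rel([.5396,-.323,.25]); art("side",262,130,322,230,1,3)
E
```

```text
tcp_pos: [0.4787, 0.0059, 0.1793]
wrist_force: [0.4, 0.1, 1.6]
gripper_width: 0.354
tcp_pos: [0.4794, 0.006, 0.2972]
wrist_force: [-0.1, -0.3, -1.3]
gripper_width: 0.354
t 35.52 tcp [0.4794 0.006  0.2972] shift cm [32.42 -8.22  4.71] w 30.8 F [-0.1 -0.3 -1.3]
130 ....w.##########################w..................wwwwwwwww
133 .....w.#########################w...........w.ww..w..www.www
136 ......w#########################.w...........w..wwwwwwwwwwww
139 ......w.....################ww..w............wwwwwwwwwwwwwww
142 ............w###############...............w.wwwwwwwwwwwwwww
145 ............w.##############ww..............w.wwwwwwwwwwwwww
148 ...............w...#....ww....................wwwwwwwwwwwwww
151 ...............................................wwwwwwwwwwwww
154 ..............................................wwwwwwwwwwwwww
157 ..............................................w.wwwwwwwwwwww
160 ...................................wwwwwwwwwwwwwwwwwwwwwwwww
163 .................................wwwwwwwwwwwwwwwwwwwwwwwwwww
166 ................................wwwwwwwwwwwwwwwwwwwwwwww
[... 669 characters left out ...]
...w.GGGGGGGGGGGGGGGGGGGGGGGG..ooooo.......wwwwwww
202 .............ww....GGGGGGGGGGGGGGGG......oooooooooo....wwwww
205 ..............w.......GGGGGGGG............oooooooooooo..wwww
208 ..........................................oooooooooooooo..ww
211 ............ooo...........................ooooooooooooooo.ww
214 ............oooo.G.....................GG.ooooooooooooooo.ww
217 ............ooooo..GG.............GGGGGG..oooooooooooooo....
220 .............ooooo....GGG....GGGGGG....oooooooooooooooo.w...
223 ...............ooooooo...GGGGG....o.ooooooooooooooooo.ww....
226 ..............ww...ooooooo....ooooooooooooooooooo..ww.......
229 ..............wwwwww....oooooooooooooooooooo..www...........
```

Cap off (white collar now visible), bottle still upright. I'll carry the cap over the green compartment.

```bash
python3 -m handwheel '[[4.6,-1.2,0,0,0],[4.6,-1.2,0,0,0],[4.6,-1.2,0,0,0],[4.6,-1.2,0,0,0],[4.6,-1.2,0,0,0],[4.7,-1.1,0,0,0],[4.7,-1.1,2,0,0],[0,0,3,0,0],[0,0,0,0,0],[0,0,0,0,0]]'|grep -E 'pos|rot|width'; python3 - <<'E'
from k import *
s=sense(); w=cams.camera_params("wrist"); R=s["ee_rot"]; t=s["tcp_pos"]; print(s["joints"].round(1),s["time_s"])
print("liner pred",proj(w,[.5396,-.323,.006]).round(1),"tool mm",((np.array([.5396,-.323,.006])-t)@R*1000).round(1))
art("wrist",220,100,420,300,3,5)
E
```

```text
tcp_pos: [0.5381, -0.3229, 0.2442]
ee_rot: [[-0.068, -0.998, -0.0], [-0.998, 0.068, -0.001], [0.001, 0.0, -1.0]]
gripper_width: 0.355
[-16.2  24.3  -3.2   0.  -62.5  12.3] 36.825
liner pred [[317.4 180.6]] tool mm [-1.000e-01 -1.600e+00  2.382e+02]
100 ...................................................................
105 ...................................................................
110 ...................................................................
115 ...................................................................
120 ...................................................................
125 ...................................................................
130 ...................................................................
135 ...................................................................
140 ...................................................................
145 ...................................................................
150 ...................................................................
155 .......................................................
[... 1328 characters left out ...]
...################################.................
255 #############....##################################....############
260 #############..#####################################...############
265 ###########.o.########################################...##########
270 ##########ooo############...#..#.##.##################.oo##########
275 ##########oo..##########...........#.#################..oo#########
280 #########.o.###############################.############.o#########
285 #########oo..##..##.#.........................#....#.....o#########
290 #########oo..............................................o.########
295 #########oo..............................................o.########
```

```bash
python3 -m handwheel '[[0,-0.15,4.5,0,0],[0,0,4.5,0,0],[0,0,3,0,0],[0,0,1.5,0,0],[0,0,0.8,0,0],[0,0,0,0,0],[0,0,0,0,0]]'|grep -E 'pos|force'; python3 -m handwheel '[[0,0,0.3,0,0],[0,0,0,0,0]]'|grep -E 'pos|force'; python3 -m handwheel '[[0,0,0.2,0,0],[0,0,0,0,0]]'|grep -E 'pos|force'
```

```text
tcp_pos: [0.5401, -0.3234, 0.1022]
wrist_force: [-0.2, -0.0, -0.7]
tcp_pos: [0.5393, -0.3232, 0.0979]
wrist_force: [0.2, -0.2, 0.8]
tcp_pos: [0.5392, -0.3231, 0.0955]
wrist_force: [0.1, -0.0, 0.3]
```

```bash
python3 -m handwheel '[[0,0,0.15,0,0],[0,0,0,0,0]]'|grep -E 'pos|force'; python3 -m handwheel '[[0,0,0.15,0,0],[0,0,0,0,0]]'|grep -E 'pos|force'
```

```text
tcp_pos: [0.5394, -0.3233, 0.0953]
wrist_force: [-1.7, 0.9, 5.6]
tcp_pos: [0.5395, -0.3233, 0.0952]
wrist_force: [-3.0, 2.7, 11.1]
```

Contact came at the height expected for the floor. I'll release, rise and check everything numerically.

```bash
python3 -m handwheel '[[0,0,-0.25,0,0],[0,0,0,0,0.4],[0,0,0,0,0.5],[0,0,0,0,0.6],[0,0,0,0,0.6],[0,0,-3,0,0.6],[0,0,-4,0,0.6],[0,0,-5,0,0.6],[0,0,-3,0,0.6],[0,0,0,0,0.6]]'|grep -E 'pos|force'; python3 - <<'E'
from co import *
s=sense(); w=cams.camera_params("wrist"); print(s["time_s"],s["tcp_pos"])
L=np.array([.5396,-.323,0])
print("pred liner, cap bottom ctr, cap top",proj(w,[L+[0,0,z] for z in(.006,.046)]).round(1))
a=np.linspace(0,2*np.pi,60); C=np.c_[.016*np.cos(a),.016*np.sin(a)]
S=np.vstack([np.c_[C,np.full(60,.006)],np.c_[C,np.full(60,.046)]])+L
q=proj(w,S); print("pred cap silhouette u",q[:,0].min(),q[:,0].max(),"v",q[:,1].min(),q[:,1].max())
o=cls(cams.capture("wrist")); m=(o=='#'); m[:130]=0; m[232:]=0; m[:,:270]=0; m[:,370:]=0
n,_,st,cn=cv2.connectedComponentsWithStats(m.astype(np.uint8)); print("seen",st[1+st[1:,4].argmax()])
art("wrist",220,120,420,240,2,4); 
fit("side",262,192,330,236); art("side",255,165,330,232,1,3)
p=cams.camera_params("top"); print("orange/white top px pred from start 432,202 / 453,204"); art("top",380,185,500,225,1,2)
E
```

```text
tcp_pos: [0.5404, -0.3236, 0.2486]
wrist_force: [-0.3, 0.2, -1.0]
40.0 [ 0.54042377 -0.32362982  0.24855342]
pred liner, cap bottom ctr, cap top [[321.1 180.5]
 [321.  189.9]]
pred cap silhouette u 305.03621310482833 336.8821866255926 v 166.53980599856186 205.03841154619406
seen [307 167  30  37 871]
120 ....................................................................................................
124 ....................................................................................................
128 ....................................................................................................
132 ....................................................................................................
136 ....................................................................................................
140 ....................................................................................................
144 ....................................................................................................
148 ...........................................................
[... 6085 characters left out ...]
ooooooooooooowwwwwwwwwwwwwwwwwwwwwwwwwwwwwwwwwwwwwwwwwwwwwwwwwwwwwwwwwwwwww
215 ..........oooooooo.wwwwwwwwwwwwwwwww.....oooooooooooooooowwwwwwwwwwwwwwwwwwwwwwwwwwwwwwwwwwwwwwwwwwwwwwwwwwwwwwwwwwwwwww
217 ..................wwwwwwwwwwwwwwwwwww...................wwwwwwwwwwwwwwwwwwwwwwwwwwwwwwwwwwwwwwwwwwwwwwwwwwwwwwwwwwwwwwww
219 ...............................www......................wwwwwwwwwwwwwwwwwwwwwwwwwwwwwwwwwwwwwwwwwwwwwwwwwwwwwwwwwwwwwwww
221 ........................................................wwwwwwwwwwwwwwwwwwwwwwwwwwwwwwwwwwwwwwwwwwwwwwwwwwwwwwwwwwwwwwww
223 .......................................................wwwwwwwwwwwwwwwwwwwwwwwwwwwwwwwwwwwwwwwwwwwwwwwwwwwwwwwwwwwwwwwww
```

Cap silhouette matches a flat, centred cap (seen u 307–337, v 167–204; predicted 305–337, 167–205). One unobstructed top-camera check of the bottle before handing in.

```bash
python3 - <<'E'
from co import *
p=cams.camera_params("top")
c=np.array([.480,.006,0]); print("pred base/top corners ctr",proj(p,[c+[0,0,.09],c+[0,0,.122]]).round(1))
fit("top",295,195,360,260)
o=cls(cams.capture("top")); g=(o=='G'); m=np.zeros_like(g); m[195:265,290:365]=g[195:265,290:365]
ys,xs=np.nonzero(m); r=cv2.minAreaRect(np.c_[xs,ys].astype(np.float32)); print(r, at(p,[r[0]],.09))
art("top",295,200,362,260,1,2); print(sense()["time_s"])
E
```

```text
pred base/top corners ctr [[328.9 231.5]
 [329.1 231.2]]
top coaster [0.4917 0.0131] rms 0.0009
((329.5146789550781, 232.191162109375), (18.69334602355957, 18.521846771240234), 59.03623962402344) [[0.47863186 0.0047687  0.09      ]]
200 ...................................................................
202 ...................................................................
204 ...................................................................
206 .......................oooooooooooooooo............................
208 ...................oooooooooooooooooooooooo........................
210 ................oooooooooooooooooooooooooooooo.....................
212 ..............ooooooooooooooooooooooooooooooooo....................
214 ww..........ooooooooooooooooooooooooooooooooooooo..................
216 ww.........oooooooooooooooooooooooooooooooooooooooo................
218 www.......oooooooooooooooooooooooooooooooooooooooooo...............
220 www......oooooooooooooooooooooooo.......oooooooooooo...............
222 ww.......ooooooooooooooooooooo....GGGGG...ooooooooooo..............
224
[... 597 characters left out ...]
ooooooow.GGGGGGGGGGG.......oo.wwwwwwwwwwwwwwwww
242 ..............oooooooooooooo..GGGGGGG......ooo...wwwwwwwwwwwwwwwwww
244 ...............oooooooooooooo...GG......ooooo.wwwwwwwwwwwwwwwwwwwww
246 .................oooooooooooooo....ooooooo..wwwwwwwwwwwwwwwwwwwwwww
248 ....................oooooooooooooooooooo..wwwwwwwwwwwwwwwwwwwwwwwww
250 ..........................ooooooooooo..............wwwwwwwwwwwwwwww
252 ............................................................wwwwwww
254 ...................................................................
256 ...................................................................
258 ...................................................................
40.4
```

```bash
python3 -c "
from station import job,sense
print(job.finish_job(), sense()['time_s'])"
```

```text
the job is handed in; nothing more can be done
the job is handed in; nothing more can be done
```

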